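# Fit the straight grinding bit in the glass grinder's collet

## Robot

A 7-joint arm with a two-finger parallel gripper is mounted at the origin on the work surface. World frame = base frame: x ahead of the robot, y to its left, z up, the work surface at z = 0. Lengths are in m, angles in rad, forces in N, time in s.
With the tool pointing down it reaches from about 0.4 to 0.85 m from the base axis. Payload 4.5 kg.
Tool frame: the origin (TCP) lies at the very end of the fingers, on their centre line; the grasp point (between the pads) lies 19 mm behind it (r.grip_point_offset is the distance from the TCP to the grasp point, in m); y points along the fingers, x is the direction in which the jaws open and shut, and the axes are right-handed (so a half turn about y gives the same grasp; the last joint's range is limited). The gripper opens to 88 mm and grips with 3 to 60 N. Pads are 18 mm wide; open, the fingers measure 123 mm over their backs; the gripper's body (75 mm by 187 mm) begins 45 mm behind the grasp point.
Start: joints at [1.336, 0.689, -0.195, 1.565, 0.157, 0.902, -0.215], TCP at [0.166, -0.603, 0.239] pointing down, gripper open.
Joint ranges: [-3.01, 3.01], [-0.46, 2.08], [-1.47, 1.51], [0.13, 2.56], [-1, 4.14], [0.04, 2.09], [-2.66, 2.66]. Speed limits (rad/s): [2.57, 2.57, 3.14, 3.14, 3.14, 3.14, 3.14].

## Interface

Orientations are given as a unit quaternion [x, y, z, w].
In Python, from plant import get_state, snapshot, camera_params, job, r gives the robot as it stands.
- The arm moves only by the tool carry_out, never from a script. Its arguments are lists of equal length, an entry for each row: "offset": the shift along the world's x, y, z in m, a list of three; "twist": the turn about the world's z in degrees. In form: {"offset": [[tx, ty, tz], ...], "twist": [twist, ...]}. A call has 1 to 8 rows; each row shifts and turns the commanded pose from where the row before left it; what a row does not reach is not made up. A row lasts 1/8 s, in which the tool goes at most 62.5 mm and 10.7 degrees, less where a joint would pass 70% of its speed; a pose out of reach is approached as far as the arm can. A call with a gripper value outside its range is refused whole. "grip" is the finger opening in m, from 0 to 0.0881, set as the call begins (left out, the last holds). The fingers move at their own pace and stop on an object; "newtons" is the grip in N (left out, the last holds). Time passes only in rows, so rows that do not move let the fingers close. It gives the time, the measured TCP pose, the force and the opening at its end, in the units of the state.
- get_state(): the state, without advancing time (a new reading comes with each control period).
- snapshot(name): name is "scene" or "top" or "wrist"; returns the picture (384x512x3 uint8, red, green, blue); there is no depth.
- camera_params(name): a dict with "camera_matrix" (3x3 intrinsics, pixels), "dist_coeffs" ([k1, k2, p1, p2, k3] as OpenCV has them; the pictures are not rectified), "eye" and "orientation" of the camera in the world. Camera axes: x right, y up, looking along -z (the intrinsics and any distortion apply to the point x, -y, -z); pixel columns grow to the right and rows downward; lengths in m; the calibration is good to about 2 mm. A picture is of the moment at which its call begins: read the wrist's pose just before it. camera_params takes no time and is no camera call; for the wrist camera it gives the pose at the moment of the call.
- job.finish_job(): hands the job in, once; it reports no verdict.
The state is a dict: "clock": time; "q": joint angles; "qd": joint speeds; "joint_torque": joint torques, N m; "tool_pos": TCP position; "eef_rot": TCP orientation; "contact_force": force on the tool from outside, world axes, zero at the start; "moment": the same for the moment, N m; "opening": opening from 0.0 (shut) to 1.0 (fully open).
Only numpy, scipy, OpenCV 4.12 (cv2) and the standard library are available. Lean on these libraries where they do the work, as an engineer would, in place of code of your own. Each camera call takes 0.05 s, during which the arm holds its last target. There are 200 camera calls.

## Task

Take the straight (cylinder-headed) grinding bit out of the wooden block, set its shank down into the grinder's collet until it is fully home on the bottom of the bore, then, with the bit released, turn the collet nut clockwise (seen from above) until the collet grips the shank firmly. Press the bit home gently, stop turning soon after the nut goes stiff (overtightening ruins the collet), and leave the other bits, the jar and the piece of glass where they are.

Things in the scene. Friction and masses are not known exactly. Their poses are not given: they have to be found in the camera images.
- bit_straight_center (a point): Centre of the head of the straight bit (plain steel, 25 to 50 g): a cylinder head 14 mm in diameter, 20 mm tall (10 mm above and below this point), on a shank 8 mm in diameter that ends 54 mm below this point (44 mm of bare shank, foot chamfered 2.5 mm). It starts upright in a hole of the wooden block, this point 28 mm above the block's top.
- bit_straight_tip (a point): Centre of the shank's foot, the lower end of the straight bit; z points up along the shank to the head.
- bit_straight: The whole straight bit, its origin at the shank's foot, z up along the shank.
- bit_ball_center (a point): A point in the head of the ball bit (ball 18 mm in diameter, same shank), in another hole of the block. Leave it alone.
- bit_cone_center (a point): A point in the head of the cone bit (pointed cone, 18 mm wide, 22 mm tall, same shank), in another hole of the block. Leave it alone.
- rack: The wooden block, fixed: origin under its centre, 35 mm high (z), 190 mm long (y), 50 mm wide (x). Three square holes, 10 mm wide and 26 mm deep, on its y axis at -60, 0 and +60 mm; which bit is in which hole varies.
- collet_mouth (a point): Centre of the collet's mouth, level with the upper face of the nut, 139 mm above the bench, on the spindle's vertical axis (z up). Inside, four jaws make a square bore, 10 to 12.4 mm wide at the start, with a 45 degree lead-in that widens it by 3 mm on each side in the uppermost 3 mm.
- collet_seat (a point): Centre of the rigid floor of the bore, 30 mm below the mouth, z up: the foot of a shank that is fully home stands on it (its head centre is then 24 mm above the mouth).
- nut_grip (a point): On the axis of the steel collet nut, 6 mm below its top. Upright hexagon, 30 mm across flats, 24 mm tall, 25 mm of free height below it; its x axis is normal to one pair of flats, the others lie 60 degrees on. Clockwise from above tightens; it stays where left. Drag 0.15 N m; after 0.4 to 1 rad (varies, cannot be seen) the jaws meet the shank: the torque then climbs above the drag, firm from 0.08 to 0.15 N m more, too much from 0.28 more.
- jaw0: One of the four collet jaws, inside the nut (origin at the bore's floor, on the axis). A jaw moves in 2.4 mm per rad of the nut. A firm grip is more than 5 N on the shank by each jaw, more than 30 N is too much; each newton on all four adds 0.01 N m to the torque on the nut. With the nut held at rest, the drag may act either way, so judge the rise, not the bare reading.
- jaw1: Another jaw, a quarter turn on, as jaw0.
- jaw2: Another jaw, opposite jaw0.
- jaw3: Another jaw, opposite jaw1.
- grinder: The grinder: a fixed grey box, 130 (x) x 160 (y) x 90 mm (z), origin under its centre on the bench, z up; the spindle neck, 24 mm in diameter, stands up from the middle of its top and carries the collet and nut.
- jar: White jar with a dark lid, 72 mm in diameter, 95 mm tall, loose; leave it alone.
- glass_offcut: Loose piece of amber glass, 70 x 50 x 6 mm, flat on the bench; leave it alone.

How it is judged:
By the outcome, as a careful person would: the job done as asked, in the order asked, and still so for the second after the job is handed in, with the robot touching nothing.
It also fails if it takes over 61 s, if anything falls off the work surface, if the arm or the gripper's body presses on something with over 40 N, if the wrist force passes 120 N, or if a joint passes its speed limit or range.

## Working session

There is one attempt and no reset: what is moved stays moved. The work goes in short steps, Python scripts to look and compute and a tool call to move; the robot and the scene stay as the last step left them, time stands still between calls to the robot, and variables do not carry over. Pictures are saved under pics/ and viewed, about 8 in all and at most 12, crops included, and the job is handed in when it is done.

Besides the shell and the picture viewer there is one more tool, called as name(argument=value, ...), one argument or row to a line, values as JSON. carry_out: Moves the arm, as the interface text tells. Its arguments: {"type":"object","properties":{"offset":{"type":"array"},"twist":{"type":"array"},"grip":{"type":"number"},"newtons":{"type":"number"}},"required":["offset","twist"]}

```bash
mkdir -p pics; cat > h.py <<'E'
import numpy as np, cv2
from plant import get_state, snapshot, camera_params, job, r
from scipy.spatial.transform import Rotation as R
def snap(n,f,crop=None,s=1):
    p=camera_params(n); im=snapshot(n)[:,:,::-1]
    cv2.imwrite('pics/raw_'+f,im)
    if crop: im=im[crop[1]:crop[3],crop[0]:crop[2]]
    cv2.imwrite('pics/'+f,cv2.resize(im,None,fx=s,fy=s,interpolation=cv2.INTER_CUBIC)); return p
def Rm(p):
    o=np.array(p['orientation'],float); return R.from_quat(o).as_matrix() if o.size==4 else o.reshape(3,3)
def ray(p,uv,z):
    K=np.array(p['camera_matrix']);d=np.array(p['dist_coeffs'],float)
    x,y=cv2.undistortPoints(np.array([[uv]],float),K,d)[0,0]
    v=Rm(p)@np.array([x,-y,-1]); e=np.array(p['eye']); return e+v*(z-e[2])/v[2]
def proj(p,P):
    K=np.array(p['camera_matrix']);d=np.array(p['dist_coeffs'],float)
    c=(np.atleast_2d(P)-np.array(p['eye']))@Rm(p); c=c*[1,-1,-1]
    return cv2.projectPoints(c,np.zeros(3),np.zeros(3),K,d)[0][:,0]
E
python3 - <<'E'
from h import *
a=snap('top','top0.png',None,1.5); b=snap('scene','scene0.png',None,1.5)
print(a,b,camera_params('wrist'));print(get_state(),r.grip_point_offset)
E
```

```text
{'camera_matrix': array([[407.38553631,   0.        , 256.72801638],
       [  0.        , 407.38553631, 190.06680685],
       [  0.        ,   0.        ,   1.        ]]), 'dist_coeffs': array([-0.12979131,  0.        ,  0.        ,  0.        ,  0.        ]), 'eye': array([ 0.47609973, -0.01590883,  0.86884987]), 'orientation': array([-0.05720139,  0.05649733,  0.71171623, -0.69785103])} {'camera_matrix': array([[392.20575327,   0.        , 254.78119461],
       [  0.        , 392.20575327, 194.83574042],
       [  0.        ,   0.        ,   1.        ]]), 'dist_coeffs': array([-0.01280912,  0.        ,  0.        ,  0.        ,  0.        ]), 'eye': array([ 1.06101889, -0.2551247 ,  0.57440264]), 'orientation': array([0.3400006 , 0.22701576, 0.49813034, 0.76467614])} {'camera_matrix': array([[283.96312356,   0.        , 257.01109699],
       [  0.        , 283.96312356, 189.70937907],
       [  0.        ,   0.        ,   1.        ]]), 'dist_coeffs': array([-0.0172412,  0.       ,  0.       ,  0.       ,  0.       ]), 'eye': array([ 0.24549803, -0.5792791 ,  0.38340502]), 'orientation': array([-0.12971529,  0.09966888, -0.59772196,  0.78483662])}
{'clock': 0.1, 'q': array([ 1.3358143 ,  0.6899077 , -0.19453804,  1.5662307 ,  0.15732575,
        0.90249823, -0.21509603]), 'qd': array([ 0.00140225,  0.00105392, -0.00180684, -0.00135648, -0.00114121,
       -0.00056505, -0.00025839]), 'joint_torque': array([-3.78988276e-03, -5.28497207e+01, -1.27169844e+00, -1.53836811e+01,
       -5.25754038e-02,  1.99524569e-03,  5.52687845e-05]), 'tool_pos': array([ 0.16578503, -0.60202634,  0.23798845]), 'eef_rot': array([-0.56219179,  0.42895713, -0.42797756,  0.56282447]), 'contact_force': array([-0.61201954,  0.05946155,  0.3681312 ]), 'moment': array([ 0.01845441, -0.0170355 , -0.00349157]), 'opening': 1.0024244804467999} 0.0187
```

View pics/top0.png

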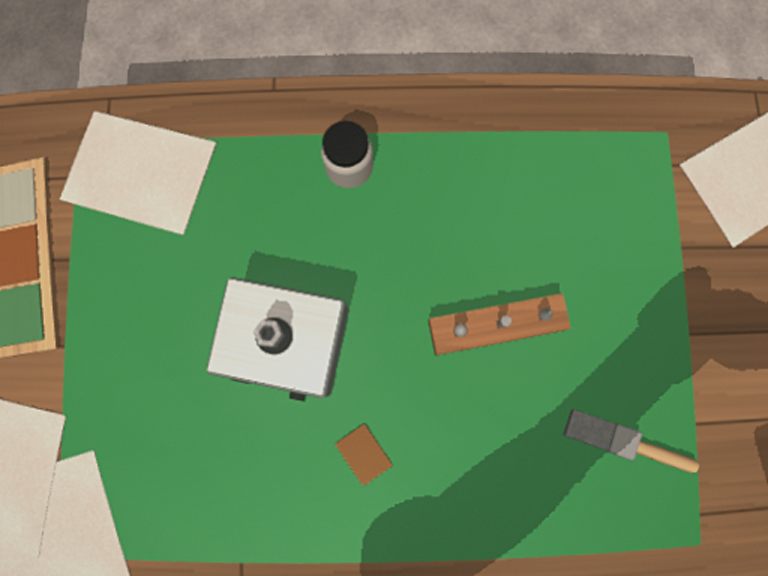

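View pics/scene0.png

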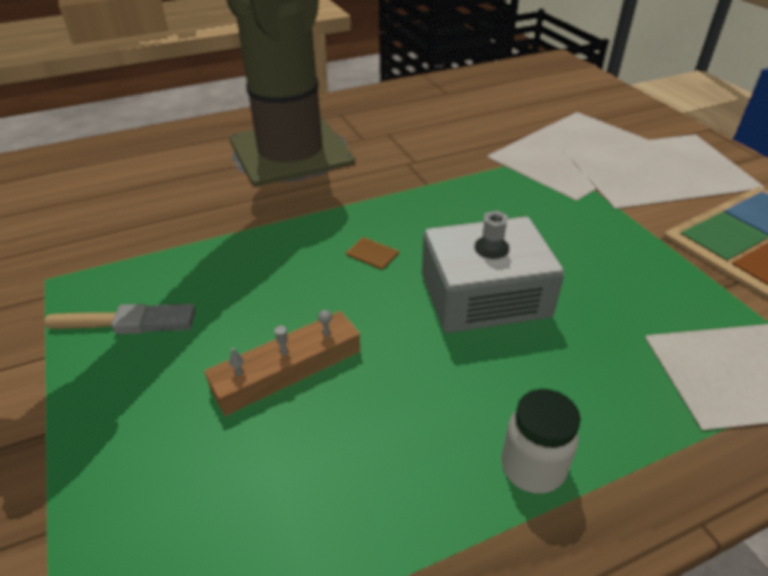

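The top view shows the grinder nut near (272,335) and the rack bits at (460,330), (505,321) and (545,314). In the scene view the middle bit is the cylinder, the left one the cone and the right one the ball. I'll enlarge these.

```bash
python3 - <<'E'
import cv2,numpy as np
t=cv2.imread('pics/raw_top0.png');s=cv2.imread('pics/raw_scene0.png')
def c(im,x,y,w=100,h=75):
    return cv2.resize(im[y:y+h,x:x+w],(400,300),interpolation=cv2.INTER_CUBIC)
cv2.imwrite('pics/crops.png',np.vstack([np.hstack([c(t,285,180),c(t,130,185)]),np.hstack([c(s,135,200),c(s,280,130)])]))
E
```

```text
(no output)
```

View pics/crops.png

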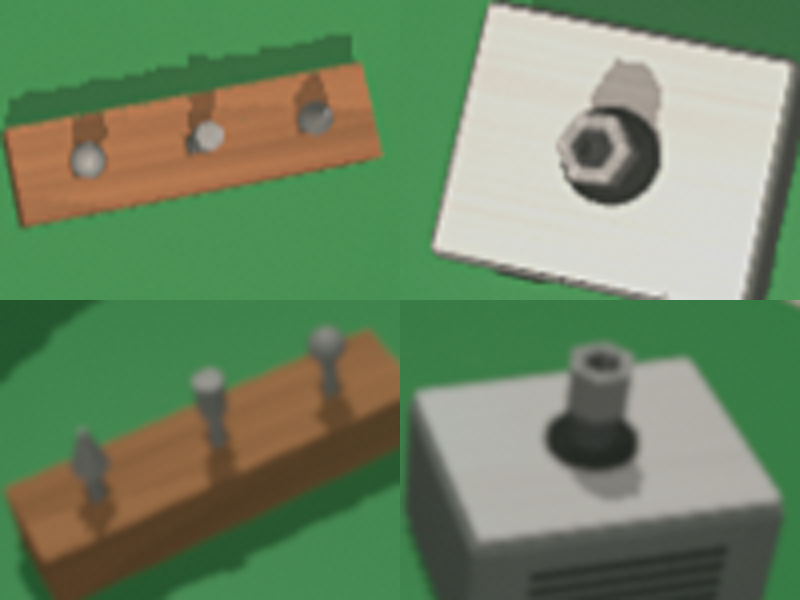

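```bash
python3 - <<'E'
from h import *
t=camera_params('top');s=camera_params('scene')
print('bit',ray(t,(336.9,213.7),.073),ray(s,(186.7,219.5),.073))
print('nut',ray(t,(178.4,221.7),.139),ray(s,(330,145.2),.139))
f=lambda x,y,ox,oy:(ox+x/4-.4,oy+y/4-.4)
c=[ray(t,f(x,y,285,180),.035)[:2] for x,y in[(5,130),(360,64),(382,155),(22,228)]]
print('rack',np.mean(c,0),c); d=c[1]-c[0]+c[2]-c[3];print(np.degrees(np.arctan2(d[1],d[0])))
g=[ray(t,f(x-400,y,130,185),.09)[:2] for x,y in[(490,3),(792,62),(433,248)]]
print(g,[np.degrees(np.arctan2(*(g[i]-g[0])[::-1])) for i in(1,2)])
print('hexv',[ray(t,f(x-400,y,130,185),.139)[:2] for x,y in[(558,150),(634,150),(577,115),(617,184),(615,117),(577,183)]])
w=camera_params('wrist');st=get_state();M=R.from_quat(st['eef_rot']).as_matrix();print(M, 'cam in tool',M.T@(w['eye']-st['tool_pos']),Rm(w))
E
```

```text
bit [ 0.55501604 -0.1734063   0.073     ] [ 0.55533118 -0.17224281  0.073     ]
nut [0.53963538 0.12601011 0.139     ] [0.53965822 0.12806196 0.139     ]
rack [ 0.55504551 -0.1729552 ] [array([ 0.56439023, -0.0754106 ]), array([ 0.59487886, -0.26256569]), array([ 0.54695257, -0.27122835]), array([ 0.51396037, -0.08261615])]
-80.41118479143128
[array([0.61599951, 0.18837028]), array([0.58406018, 0.04024584]), array([0.49705965, 0.21418929])] [np.float64(-102.16810368072352), np.float64(167.752470845393)]
hexv [array([0.53917436, 0.14297565]), array([0.53863143, 0.10836927]), array([0.55490973, 0.13445276]), array([0.52344656, 0.11601009]), array([0.55370954, 0.11709109]), array([0.5241614 , 0.13417274])]
[[ 2.65661980e-01 -5.59859970e-04  9.64066076e-01]
 [-9.64064837e-01  1.55120543e-03  2.65662539e-01]
 [-1.64419835e-03 -9.99998640e-01 -1.27645006e-04]] cam in tool [-0.00099219 -0.14542572  0.08287312] [[ 0.26558914  0.91237101  0.31151494]
 [-0.96408532  0.2518048   0.08446207]
 [-0.00138022 -0.32275918  0.94648011]]
```

Both views agree: the straight bit is in the middle hole at about (0.555,-0.173), the rack is yawed 9.6°, the nut is at (0.540,0.127), and its flat normals are near 0° and ±60°. I'm moving above the bit.

carry_out(
  offset=[
    [0.0243,0.0268,0],
    [0.0243,0.0268,0],
    [0.0243,0.0268,0],
    [0.0243,0.0268,0],
    [0.0243,0.0268,0],
    [0.0243,0.0268,0],
    [0.0243,0.0268,0],
    [0.0243,0.0268,0],
  ],
  twist=[5.26,5.26,5.26,5.26,5.26,5.26,5.26,5.26],
  grip=0.0881,
)

```text
clock: 1.1
tool_pos: [0.3609, -0.3871, 0.2385]
eef_rot: [-0.679, 0.197, -0.197, 0.679]
contact_force: [0.1, -0.8, -0.8]
opening: 0.997
```

carry_out(
  offset=[
    [0.0243,0.0268,-0.012],
    [0.0243,0.0268,-0.012],
    [0.0243,0.0268,-0.012],
    [0.0243,0.0268,-0.012],
    [0.0243,0.0268,-0.012],
    [0.0243,0.0268,-0.012],
    [0.0243,0.0268,-0.012],
    [0.0243,0.0268,-0.012],
  ],
  twist=[5.26,5.26,5.26,5.26,5.26,5.26,5.26,5.26],
)

```text
clock: 2.1
tool_pos: [0.5552, -0.1729, 0.142]
eef_rot: [-0.705, -0.06, 0.06, 0.705]
contact_force: [0.2, -0.4, 0.0]
opening: 0.999
```

carry_out(
  offset=[
    [0,0,0],
    [0,0,0],
  ],
  twist=[0,0],
)

```text
clock: 2.35
tool_pos: [0.554, -0.1746, 0.1424]
eef_rot: [0.705, 0.058, -0.059, -0.704]
contact_force: [-0.8, 0.4, 0.2]
opening: 1.0
```

```bash
python3 - <<'E'
from h import *
st=get_state();p=snap('wrist','w1.png',None,1.5)
x=R.from_quat(st['eef_rot']).as_matrix()[:,0]
print(st['tool_pos'],np.degrees(np.arctan2(x[1],x[0])),p['eye'],st['q'])
print(proj(p,[[.5552,-.1728,.073],st['tool_pos']]))
E
```

```text
[ 0.55399502 -0.1745976   0.14240926] 9.494779302242792 [ 0.53873671 -0.09081675  0.28778175] [ 0.49877475  0.79583217 -0.47752171  1.77836551  0.53560709  0.70120555
 -0.1090749 ]
[[260.83644254 201.65139129]
 [259.57885297 247.46823077]]
```

View pics/w1.png

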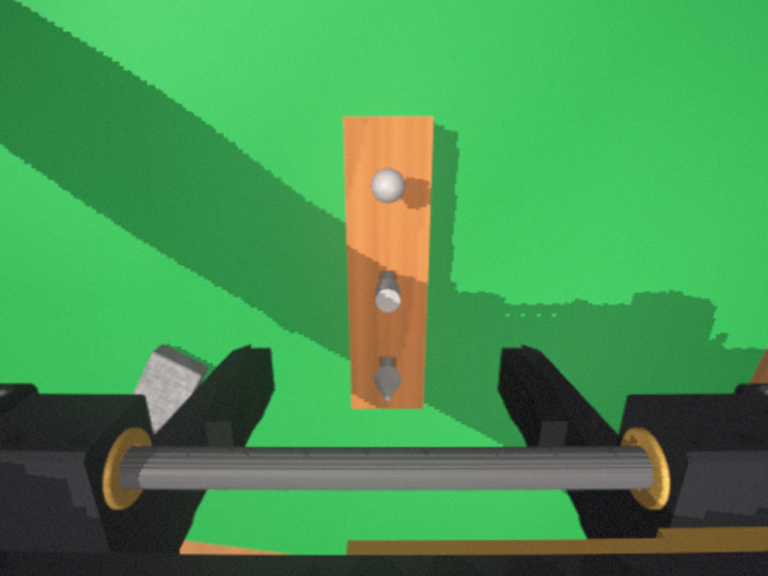

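The wrist view shows the straight bit's head top at (388,299)/1.5, between the open fingers, with the ball above it and the cone below.

```bash
python3 - <<'E'
from h import *
p=camera_params('wrist');print(ray(p,(258.5,199.3),.073),get_state()['tool_pos'],get_state()['contact_force'],get_state()['moment'])
E
```

```text
[ 0.55289304 -0.17180725  0.073     ] [ 0.55383848 -0.17519562  0.14262337] [-0.86216255 -0.08784166 -0.10474963] [-0.0537436  -0.1226214  -0.01750041]
```

carry_out(
  offset=[
    [0.0005,0.0015,-0.02],
    [0,0,-0.02],
    [0,0,-0.02],
    [0,0,-0.02],
    [0,0,-0.018],
    [0,0,0],
    [0,0,0],
  ],
  twist=[0,0,0,0,0,0,0],
  grip=0.05,
)

```text
clock: 3.28
tool_pos: [0.5556, -0.1726, 0.0453]
eef_rot: [0.705, 0.059, -0.058, -0.705]
contact_force: [-0.2, -0.2, 1.0]
opening: 0.569
```

carry_out(
  offset=[
    [0,0,0],
    [0,0,0],
    [0,0,0],
    [0,0,0],
    [0,0,0],
    [0,0,0],
  ],
  twist=[0,0,0,0,0,0],
  grip=0.008,
  newtons=20,
)

```text
clock: 4.03
tool_pos: [0.5554, -0.1723, 0.0448]
eef_rot: [0.705, 0.059, -0.059, -0.705]
contact_force: [-0.5, 0.7, 0.7]
opening: 0.145
```

carry_out(
  offset=[
    [0,0,0.01],
    [0,0,0.02],
    [0,0,0.025],
    [0,0,0.025],
    [0,0,0.025],
    [0,0,0.025],
    [0,0,0.03],
    [0,0,0],
  ],
  twist=[0,0,0,0,0,0,0,0],
)

```text
clock: 5.03
tool_pos: [0.5568, -0.1723, 0.2072]
eef_rot: [0.705, 0.061, -0.057, -0.704]
contact_force: [-0.5, -0.2, -1.2]
opening: 0.148
```

```bash
python3 - <<'E'
from h import *
p=snap('wrist','w2.png'); q=snap('scene','s2.png')
st=get_state();print(st['tool_pos'],st['contact_force'],st['opening'],st['q'])
a=cv2.imread('pics/raw_w2.png')[150:330,160:360];
u,v=proj(q,st['tool_pos'])[0].astype(int);print(u,v)
b=cv2.imread('pics/raw_s2.png')[v-55:v+75,u-65:u+65]
cv2.imwrite('pics/c2.png',np.hstack([cv2.resize(a,(440,400),interpolation=2),cv2.resize(b,(360,400),interpolation=2)]))
E
```

```text
[ 0.55489239 -0.17236635  0.20458056] [-0.07862086  0.20891994 -0.58178123] 0.14555962095720204 [ 0.52964842  0.71528295 -0.53584121  1.72703143  0.47093263  0.83086781
 -0.05563001]
176 160
```

View pics/c2.png

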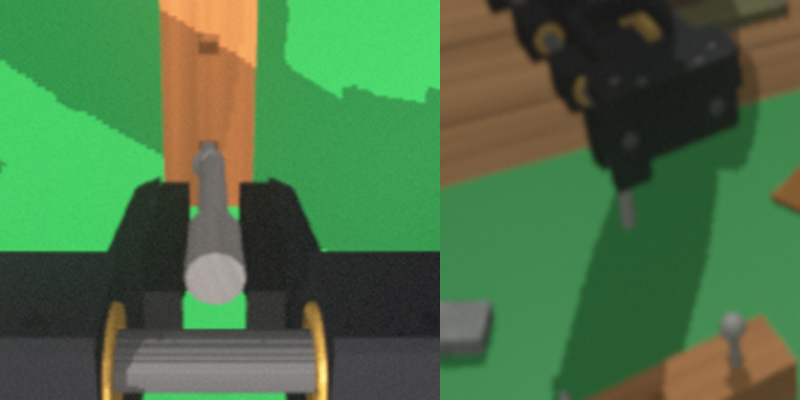

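The bit is held: in the wrist crop the head top is at (215,277) and the shank runs up to about (209,155), overlapping the cone behind it. The middle hole is empty. I'll compare this with an ideal vertical bit.

```bash
python3 - <<'E'
from h import *
p=camera_params('wrist');t=get_state()['tool_pos']
q=proj(p,[t+[0,0,.0287],t+[0,0,.0087],t+[0,0,-.0353]]);print(q,(q-[160,150])*[2.2,2.222])
print(ray(p,(257.5,274.5),t[2]+.0287)-t)
a=cv2.imread('pics/raw_w2.png')[200:260,225:290];cv2.imwrite('pics/c3.png',cv2.resize(a,(650,600),interpolation=2))
E
```

```text
[[260.08280379 277.78358373]
 [259.7343021  255.53219811]
 [259.19967202 221.44153856]] [[220.18216833 283.93512304]
 [219.41546462 234.4925442 ]
 [218.23927844 158.74309868]]
[-0.00155307  0.00165016  0.0287    ]
```

View pics/c3.png

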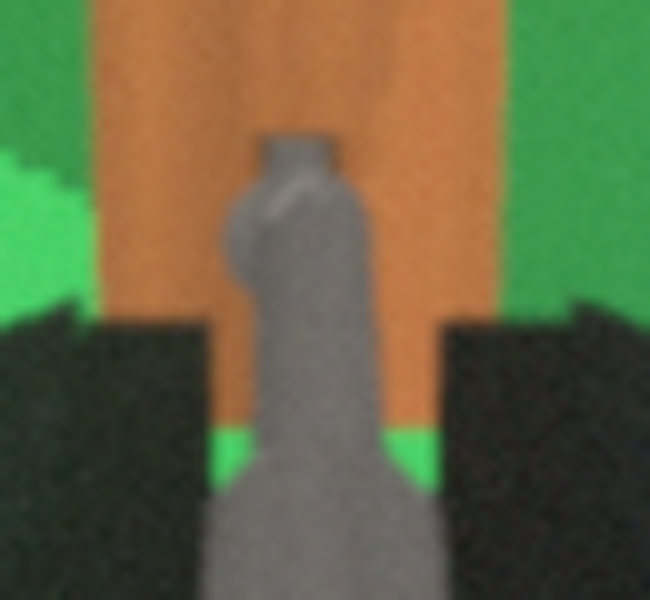

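The bit is vertical in the grip, with only a camera bias of about 1 mm. I'm moving it over the collet and turning to yaw 60° for the nut grip later.

carry_out(
  offset=[
    [-0.002,0.0374,0],
    [-0.002,0.0374,0],
    [-0.002,0.0374,0],
    [-0.002,0.0374,0],
    [-0.002,0.0374,0],
    [-0.002,0.0374,0],
    [-0.002,0.0374,0],
    [-0.002,0.0374,0],
  ],
  twist=[6.3,6.3,6.3,6.3,6.3,6.3,6.3,6.3],
)

```text
clock: 6.12
tool_pos: [0.5383, 0.1276, 0.2033]
eef_rot: [-0.612, -0.354, 0.355, 0.612]
contact_force: [0.4, 0.3, -0.8]
opening: 0.145
```

carry_out(
  offset=[
    [0,0,0],
    [0,0,0],
    [0,0,0],
  ],
  twist=[0,0,0],
)

```text
clock: 6.5
tool_pos: [0.5393, 0.125, 0.2041]
eef_rot: [0.613, 0.352, -0.353, -0.613]
contact_force: [-0.1, 0.1, 0.7]
opening: 0.146
```

```bash
python3 - <<'E'
from h import *
st=get_state();p=snap('wrist','w4.png'); q=snap('scene','s4.png')
x=R.from_quat(st['eef_rot']).as_matrix()[:,0]
print(st['tool_pos'],np.degrees(np.arctan2(x[1],x[0])),st['contact_force'],st['moment'],st['opening'],st['q'])
n=np.array([.5397,.127,.139]);t=st['tool_pos']
a=proj(p,[n,t-[0,0,.0353]]);print(a,(a-[200,150])*4.4,proj(q,[n,t-[0,0,.0353]]))
A=cv2.imread('pics/raw_w4.png')[150:280,200:300]
u,v=proj(q,n)[0].astype(int);print(u,v)
B=cv2.imread('pics/raw_s4.png')[v-60:v+30,u-45:u+30]
cv2.imwrite('pics/c4.png',np.hstack([cv2.resize(A,(440,572),interpolation=2),cv2.resize(B,(360,572),interpolation=2)]))
E
```

```text
[0.53929317 0.12501816 0.20407902] 59.80713617839074 [-0.12901698  0.06577095  0.72175754] [ 0.02551865 -0.13588284 -0.03655615] 0.14554623685119927 [ 0.11637535  0.73021468 -0.73967016  1.80286274  0.63397305  0.86391749
  0.1168483 ]
[[259.9975275  205.81502573]
 [257.58493901 222.65802899]] [[263.98912102 245.58611321]
 [253.37373163 319.69532757]] [[329.54093229 145.33980571]
 [330.38345536 132.38104289]]
329 145
```

View pics/c4.png

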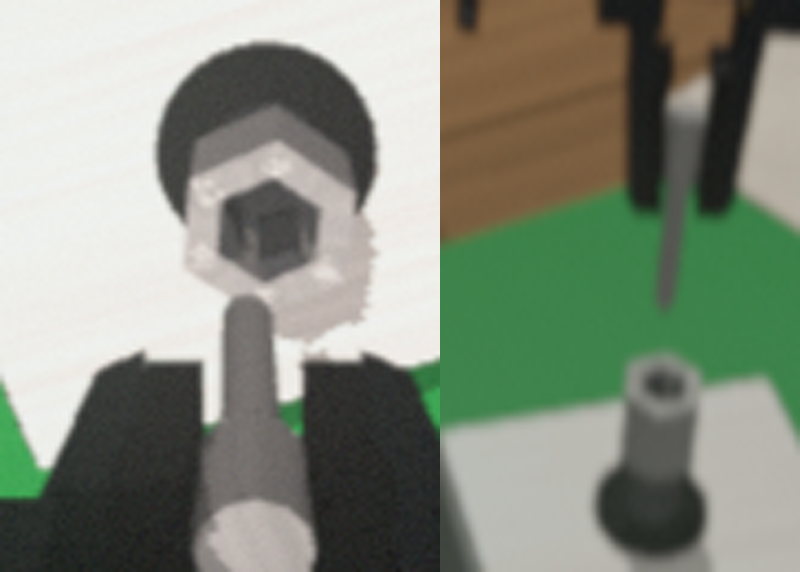

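The wrist crop shows the nut centre at about (272,232), with hexagon vertices near (278,140), (355,190), (192,182) and (187,267), and the shank foot at about (247,309). In the scene crop the foot is at (665,305) and the nut centre at (663,384).

```bash
python3 - <<'E'
from h import *
p=camera_params('wrist');t=get_state()['tool_pos'];s=camera_params('scene')
f=lambda x,y:(200+x/4.4-.4,150+y/4.4-.4)
g=lambda x,y:(284+(x-440)/4.8-.4,85+y/6.356-.4)
zt=t[2]-.0353
a=ray(p,f(272,232),.139);b=ray(p,f(247,309),zt);print(a,b,a-b)
a=ray(s,g(663,384),.139);b=ray(s,g(665,303),zt);print(a,b,a-b)
for k in[((192,182),(187,267)),((355,190),(352,275)),((278,140),(355,190)),((278,140),(192,182))]:
    d=ray(p,f(*k[1]),.139)-ray(p,f(*k[0]),.139);print(np.degrees(np.arctan2(d[1],d[0])),np.hypot(*d[:2]))
E
```

```text
[0.5379908  0.12992665 0.139     ] [0.53693434 0.12549606 0.16913981] [ 0.00105646  0.00443059 -0.03013981]
[0.53916677 0.12849824 0.139     ] [0.53950416 0.12503825 0.16913981] [-0.00033739  0.00345999 -0.03013981]
-34.2455669736802 0.016486693336046573
-30.55255089690146 0.01651627467381044
25.78239347359877 0.01670526604769512
-93.00954887993204 0.01720257965522147
```

carry_out(
  offset=[
    [0.0003,0.0038,-0.012],
    [0,0,-0.012],
    [0,0,-0.006],
    [0,0,-0.004],
    [0,0,-0.004],
    [0,0,-0.004],
    [0,0,-0.004],
    [0,0,0],
  ],
  twist=[-2.5,0,0,0,0,0,0,0],
)

```text
clock: 7.6
tool_pos: [0.5395, 0.1306, 0.1585]
eef_rot: [-0.62, -0.34, 0.34, 0.62]
contact_force: [0.6, 0.4, -0.2]
opening: 0.145
```

carry_out(
  offset=[
    [0,0,-0.003],
    [0,0,-0.003],
    [0,0,-0.003],
    [0,0,-0.001],
    [0,0,-0.001],
    [0,0,0],
  ],
  twist=[0,0,0,0,0,0],
)

```text
clock: 8.35
tool_pos: [0.5396, 0.1307, 0.1477]
eef_rot: [-0.62, -0.34, 0.34, 0.62]
contact_force: [-0.4, -0.6, -1.0]
opening: 0.144
```

```bash
python3 - <<'E'
from h import *
st=get_state();print(st['tool_pos'],st['contact_force'],st['moment'])
E
```

```text
[0.53960114 0.13074949 0.14772509] [-0.39024121 -0.55116906 -0.98722159] [-0.02638272 -0.15388126 -0.0058738 ]
```

carry_out(
  offset=[
    [0,0,-0.001],
    [0,0,-0.001],
    [0,0,0],
  ],
  twist=[0,0,0],
)

```text
clock: 8.72
tool_pos: [0.5396, 0.1307, 0.1456]
eef_rot: [-0.62, -0.34, 0.34, 0.62]
contact_force: [-0.3, 0.4, -0.7]
opening: 0.142
```

carry_out(
  offset=[
    [0,0,-0.001],
    [0,0,0],
  ],
  twist=[0,0],
)

```text
clock: 8.98
tool_pos: [0.5397, 0.1308, 0.1448]
eef_rot: [0.62, 0.34, -0.34, -0.62]
contact_force: [0.2, 0.1, 0.6]
opening: 0.145
```

carry_out(
  offset=[
    [0,0,-0.001],
    [0,0,0],
  ],
  twist=[0,0],
)

```text
clock: 9.22
tool_pos: [0.5402, 0.131, 0.1446]
eef_rot: [0.62, 0.34, -0.339, -0.62]
contact_force: [-0.2, -1.2, 6.2]
opening: 0.143
```

Contact came at the expected depth. One small press to confirm.

carry_out(
  offset=[
    [0,0,-0.0005],
    [0,0,0],
  ],
  twist=[0,0],
)

```text
clock: 9.48
tool_pos: [0.5404, 0.131, 0.1444]
eef_rot: [0.62, 0.341, -0.339, -0.62]
contact_force: [-0.6, -1.0, 9.5]
opening: 0.147
```

carry_out(
  offset=[
    [0,0,0],
    [0,0,0],
    [0,0,0],
    [0,0,0],
  ],
  twist=[0,0,0,0],
  grip=0.055,
)

```text
clock: 9.98
tool_pos: [0.5395, 0.1307, 0.143]
eef_rot: [-0.62, -0.34, 0.34, 0.62]
contact_force: [-0.4, 0.1, 0.1]
opening: 0.579
```

```bash
python3 - <<'E'
from h import *
st=get_state();p=snap('wrist','w5.png'); q=snap('scene','s5.png')
x=R.from_quat(st['eef_rot']).as_matrix()[:,0]
print(st['tool_pos'],np.degrees(np.arctan2(x[1],x[0])),st['contact_force'],st['moment'],st['opening'])
n=np.array([.5397,.129,.139]);t=st['tool_pos']
print(proj(p,[n,t,n+[0,0,.034]]))
u,v=proj(p,n)[0].astype(int);A=cv2.imread('pics/raw_w5.png')[v-50:v+80,u-50:u+50];print(u,v)
u,v=proj(q,n)[0].astype(int);B=cv2.imread('pics/raw_s5.png')[v-50:v+40,u-45:u+30];print(u,v)
cv2.imwrite('pics/c5.png',np.hstack([cv2.resize(A,(440,572),interpolation=2),cv2.resize(B,(360,572),interpolation=2)]))
E
```

```text
[0.5394934  0.13069391 0.14303445] 57.46132141466789 [-0.35805936  0.06109532  0.06388627] [ 0.03696636 -0.13919499 -0.0101875 ] 0.5790867555826579
[[255.45776259 246.82212828]
 [257.67508675 248.72739814]
 [255.06159503 282.73385824]]
255 246
330 145
```

View pics/c5.png

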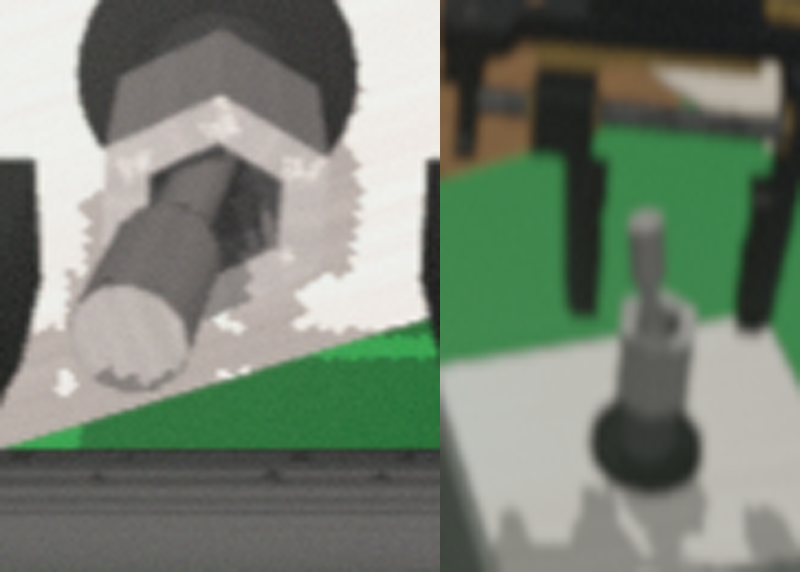

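The bit stands in the bore, released, but leaning up to about 8° towards the left finger: its head top is at (130,335) and the hexagon centre at about (216,215). I'll grip the nut on another pair of flats, at yaw 117°, so no finger touches the head, and I'm refining the axis position first.

```bash
python3 - <<'E'
from h import *
p=camera_params('wrist');t=get_state()['tool_pos'];s=camera_params('scene')
f=lambda x,y:(205+x/4.4-.4,196+y/4.4-.4)
V=[ray(p,f(*k),.139) for k in[(222,95),(105,152),(325,160)]]
for v in V: print(v)
print('chord mid of the two side vertices', (V[1]+V[2])/2)
d=V[2]-V[1];print(np.degrees(np.arctan2(d[1],d[0])),np.hypot(*d[:2]))
m=(V[1]+V[2])/2; ang=np.arctan2(d[1],d[0]); n=np.array([np.sin(ang),-np.cos(ang)])
for sg in(1,-1): print('centre',m[:2]+sg*n*.00866)
h=ray(p,f(130,335),.172);print('headtop',h,t)
g=lambda x,y:(285+(x-440)/4.8-.4,95+y/6.356-.4)
print('scene nut',ray(s,g(656,318),.139),'headtop',ray(s,g(646,217),.172))
E
```

```text
[0.52336215 0.13924533 0.139     ]
[0.52197106 0.12165661 0.139     ]
[0.53871232 0.14570688 0.139     ]
chord mid of the two side vertices [0.53034169 0.13368175 0.139     ]
55.15842688952593 0.029303335992083266
centre [0.53744926 0.12873421]
centre [0.52323413 0.13862928]
headtop [0.52968671 0.12349393 0.172     ] [0.53955459 0.13073118 0.14312147]
scene nut [0.53768108 0.12838205 0.139     ] headtop [0.53037993 0.123771   0.172     ]
```

carry_out(
  offset=[
    [-0.001,-0.002,0],
    [0,0,0],
    [0,0,0],
    [0,0,0],
    [0,0,0],
    [0,0,0],
    [0,0,0],
  ],
  twist=[9.75,9.75,9.75,9.75,9.75,9.75,0],
)

```text
clock: 10.95
tool_pos: [0.5385, 0.1286, 0.143]
eef_rot: [0.375, 0.599, -0.599, -0.376]
contact_force: [-0.3, 0.5, 0.0]
opening: 0.625
```

carry_out(
  offset=[
    [0,0,-0.008],
    [0,0,-0.01],
    [0,0,-0.008],
    [0,0,0],
    [0,0,0],
  ],
  twist=[0,0,0,0,0],
)

```text
clock: 11.58
tool_pos: [0.5386, 0.1289, 0.1173]
eef_rot: [0.375, 0.6, -0.599, -0.375]
contact_force: [0.0, -0.3, 0.3]
opening: 0.621
```

carry_out(
  offset=[
    [0,0,0],
    [0,0,0],
    [0,0,0],
    [0,0,0],
    [0,0,0],
  ],
  twist=[0,0,0,0,0],
  grip=0.025,
  newtons=40,
)

```text
clock: 12.2
tool_pos: [0.5389, 0.1283, 0.1174]
eef_rot: [-0.375, -0.599, 0.599, 0.375]
contact_force: [1.0, -1.5, 2.6]
opening: 0.337
```

```bash
cat > st.py <<'E'
from h import *
st=get_state();x=R.from_quat(st['eef_rot']).as_matrix()[:,0]
print(st['clock'],st['tool_pos'].round(4),'yaw',np.degrees(np.arctan2(x[1],x[0])).round(2),st['contact_force'].round(1),st['moment'].round(3),st['opening'].round(3),'tau7',st['joint_torque'][6].round(3),st['q'][6].round(3))
E
python3 st.py
```

```text
Traceback (most recent call last):
  File "st.py", line 3, in <module>
    print(st['clock'],st['tool_pos'].round(4),'yaw',np.degrees(np.arctan2(x[1],x[0])).round(2),st['contact_force'].round(1),st['moment'].round(3),st['opening'].round(3),'tau7',st['joint_torque'][6].round(3),st['q'][6].round(3))
                                                                                                                                                  ^^^^^^^^^^^^^^^^^^^
AttributeError: 'float' object has no attribute 'round'
```

The nut is gripped across its flats (opening 29.7 mm). I'm turning clockwise.

```bash
sed -i "s/st\['opening'\].round(3)/round(st['opening'],3)/" st.py; python3 st.py
```

```text
12.2 [0.5389 0.1283 0.1174] yaw 115.93 [ 1.  -1.5  2.6] [-0.299 -0.212 -0.071] 0.337 tau7 0.093 0.807
```

carry_out(
  offset=[
    [0,0,0],
    [0,0,0],
    [0,0,0],
    [0,0,0],
  ],
  twist=[-4,-4,-4,-4],
)

```text
clock: 12.7
tool_pos: [0.5389, 0.1283, 0.1174]
eef_rot: [-0.456, -0.541, 0.541, 0.455]
contact_force: [1.6, -1.7, 1.9]
opening: 0.335
```

```bash
python3 st.py
```

```text
12.7 [0.5389 0.1283 0.1174] yaw 99.86 [ 1.6 -1.7  1.9] [-0.28  -0.219  0.129] 0.335 tau7 0.339 0.563
```

carry_out(
  offset=[
    [0,0,0],
  ],
  twist=[-4],
)

```text
clock: 12.82
tool_pos: [0.5389, 0.1284, 0.1174]
eef_rot: [0.474, 0.525, -0.525, -0.473]
contact_force: [0.5, -1.7, 2.3]
opening: 0.334
```

```bash
python3 st.py
```

```text
12.825 [0.5389 0.1284 0.1174] yaw 95.86 [ 0.5 -1.7  2.3] [-0.318 -0.242  0.163] 0.334 tau7 0.336 0.503
```

carry_out(
  offset=[
    [0,0,0],
    [0,0,0],
  ],
  twist=[-1.5,-1.5],
)

```text
clock: 13.08
tool_pos: [0.5389, 0.1284, 0.1174]
eef_rot: [0.487, 0.513, -0.513, -0.487]
contact_force: [1.1, -2.9, 2.5]
opening: 0.339
```

```bash
python3 st.py
```

```text
13.075 [0.5389 0.1284 0.1174] yaw 92.92 [ 1.1 -2.9  2.5] [-0.42  -0.334  0.12 ] 0.339 tau7 0.035 0.46
```

carry_out(
  offset=[
    [0,0,0],
    [0,0,0],
  ],
  twist=[-1.5,-1.5],
)

```text
clock: 13.32
tool_pos: [0.5389, 0.1284, 0.1174]
eef_rot: [0.501, 0.499, -0.499, -0.5]
contact_force: [1.7, -2.7, 4.7]
opening: 0.335
```

```bash
python3 st.py
```

```text
13.325 [0.5389 0.1284 0.1174] yaw 89.87 [ 1.7 -2.7  4.7] [-0.637 -0.36   0.149] 0.335 tau7 0.033 0.415
```

carry_out(
  offset=[
    [0,0,0],
    [0,0,0],
  ],
  twist=[-1.5,-1.5],
)

```text
clock: 13.58
tool_pos: [0.5389, 0.1284, 0.1174]
eef_rot: [0.514, 0.486, -0.486, -0.513]
contact_force: [0.9, -3.9, 5.2]
opening: 0.337
```

```bash
python3 st.py
```

```text
13.575 [0.5389 0.1284 0.1174] yaw 86.85 [ 0.9 -3.9  5.2] [-0.67  -0.435  0.11 ] 0.337 tau7 0.029 0.37
```

carry_out(
  offset=[
    [0,0,0],
    [0,0,0],
  ],
  twist=[-1.5,-1.5],
)

```text
clock: 13.82
tool_pos: [0.5389, 0.1284, 0.1174]
eef_rot: [0.526, 0.473, -0.472, -0.526]
contact_force: [0.7, -3.0, 5.0]
opening: 0.33
```

```bash
python3 st.py
```

```text
13.825 [0.5389 0.1284 0.1174] yaw 83.85 [ 0.7 -3.   5. ] [-0.728 -0.437  0.153] 0.33 tau7 0.027 0.326
```

carry_out(
  offset=[
    [0,0,0],
    [0,0,0],
  ],
  twist=[-1.5,-1.5],
)

```text
clock: 14.08
tool_pos: [0.5389, 0.1284, 0.1174]
eef_rot: [0.538, 0.459, -0.458, -0.538]
contact_force: [0.9, -3.8, 4.2]
opening: 0.334
```

```bash
python3 st.py
```

```text
14.075 [0.5389 0.1284 0.1174] yaw 80.85 [ 0.9 -3.8  4.2] [-0.654 -0.412  0.162] 0.334 tau7 0.027 0.283
```

carry_out(
  offset=[
    [0,0,0],
    [0,0,0],
  ],
  twist=[-1.5,-1.5],
)

```text
clock: 14.32
tool_pos: [0.5389, 0.1285, 0.1174]
eef_rot: [0.55, 0.444, -0.444, -0.55]
contact_force: [2.4, -2.9, 4.7]
opening: 0.337
```

```bash
python3 st.py
```

```text
14.325 [0.5389 0.1285 0.1174] yaw 77.85 [ 2.4 -2.9  4.7] [-0.686 -0.495  0.138] 0.337 tau7 0.026 0.239
```

carry_out(
  offset=[
    [0,0,0],
    [0,0,0],
  ],
  twist=[-1.5,-1.5],
)

```text
clock: 14.58
tool_pos: [0.5389, 0.1284, 0.1174]
eef_rot: [0.562, 0.43, -0.43, -0.561]
contact_force: [0.9, -2.0, 5.3]
opening: 0.336
```

```bash
python3 st.py
```

```text
14.575 [0.5389 0.1284 0.1174] yaw 74.85 [ 0.9 -2.   5.3] [-0.735 -0.472  0.127] 0.336 tau7 0.025 0.196
```

carry_out(
  offset=[
    [0,0,0],
    [0,0,0],
  ],
  twist=[-1.5,-1.5],
)

```text
clock: 14.82
tool_pos: [0.5389, 0.1285, 0.1174]
eef_rot: [0.573, 0.415, -0.415, -0.572]
contact_force: [1.7, -4.4, 4.8]
opening: 0.333
```

```bash
python3 st.py
```

```text
14.825 [0.5389 0.1285 0.1174] yaw 71.85 [ 1.7 -4.4  4.8] [-0.706 -0.449  0.173] 0.333 tau7 0.024 0.153
```

carry_out(
  offset=[
    [0,0,0],
    [0,0,0],
  ],
  twist=[-1.5,-1.5],
)

```text
clock: 15.08
tool_pos: [0.5389, 0.1285, 0.1174]
eef_rot: [0.583, 0.4, -0.4, -0.583]
contact_force: [1.3, -2.6, 4.9]
opening: 0.333
```

```bash
python3 st.py
```

```text
15.075 [0.5389 0.1285 0.1174] yaw 68.86 [ 1.3 -2.6  4.9] [-0.714 -0.452  0.144] 0.333 tau7 0.023 0.11
```

carry_out(
  offset=[
    [0,0,0],
  ],
  twist=[-1.5],
)

```text
clock: 15.2
tool_pos: [0.5389, 0.1285, 0.1174]
eef_rot: [0.589, 0.392, -0.392, -0.588]
contact_force: [0.8, -3.5, 5.1]
opening: 0.337
```

```bash
python3 st.py
```

```text
15.2 [0.5389 0.1285 0.1174] yaw 67.35 [ 0.8 -3.5  5.1] [-0.688 -0.516  0.149] 0.337 tau7 0.023 0.088
```

carry_out(
  offset=[
    [0,0,0],
    [0,0,0],
  ],
  twist=[-1.5,-1.5],
)

```text
clock: 15.45
tool_pos: [0.5389, 0.1285, 0.1174]
eef_rot: [0.599, 0.377, -0.376, -0.598]
contact_force: [0.2, -4.0, 5.9]
opening: 0.335
```

```bash
python3 st.py
```

```text
15.45 [0.5389 0.1285 0.1174] yaw 64.35 [ 0.2 -4.   5.9] [-0.705 -0.475  0.179] 0.335 tau7 0.02 0.046
```

carry_out(
  offset=[
    [0,0,0],
    [0,0,0],
  ],
  twist=[-1.5,-1.5],
)

```text
clock: 15.7
tool_pos: [0.5389, 0.1285, 0.1174]
eef_rot: [0.608, 0.361, -0.361, -0.608]
contact_force: [1.4, -3.1, 4.4]
opening: 0.333
```

```bash
python3 st.py
```

```text
15.7 [0.5389 0.1285 0.1174] yaw 61.35 [ 1.4 -3.1  4.4] [-0.71  -0.452  0.161] 0.333 tau7 -0.003 0.004
```

carry_out(
  offset=[
    [0,0,0],
  ],
  twist=[-1.5],
)

```text
clock: 15.82
tool_pos: [0.5389, 0.1285, 0.1174]
eef_rot: [0.613, 0.353, -0.353, -0.613]
contact_force: [1.2, -2.6, 5.1]
opening: 0.334
```

```bash
python3 st.py
```

```text
15.825 [0.5389 0.1285 0.1174] yaw 59.86 [ 1.2 -2.6  5.1] [-0.726 -0.404  0.226] 0.334 tau7 -0.018 -0.017
```

carry_out(
  offset=[
    [0,0,0],
  ],
  twist=[-1.5],
)

```text
clock: 15.95
tool_pos: [0.5389, 0.1285, 0.1174]
eef_rot: [0.618, 0.345, -0.345, -0.617]
contact_force: [1.6, -2.8, 5.5]
opening: 0.336
```

```bash
python3 st.py
```

```text
15.95 [0.5389 0.1285 0.1174] yaw 58.37 [ 1.6 -2.8  5.5] [-0.616 -0.501  0.168] 0.336 tau7 -0.034 -0.038
```

tau7, which reads cleanly, is now falling steadily at about 0.011 N m/deg, and Mz is rising, so the jaws have met the shank. I'm aiming for a rise of about 0.17.

carry_out(
  offset=[
    [0,0,0],
    [0,0,0],
  ],
  twist=[-1.5,-1.5],
)

```text
clock: 16.2
tool_pos: [0.539, 0.1285, 0.1174]
eef_rot: [0.626, 0.329, -0.328, -0.626]
contact_force: [1.5, -3.8, 4.9]
opening: 0.339
```

```bash
python3 st.py
```

```text
16.2 [0.539  0.1285 0.1174] yaw 55.37 [ 1.5 -3.8  4.9] [-0.713 -0.451  0.229] 0.339 tau7 -0.066 -0.08
```

carry_out(
  offset=[
    [0,0,0],
    [0,0,0],
  ],
  twist=[-1.5,-1.5],
)

```text
clock: 16.45
tool_pos: [0.5389, 0.1285, 0.1174]
eef_rot: [0.635, 0.312, -0.312, -0.634]
contact_force: [1.3, -4.2, 4.8]
opening: 0.334
```

```bash
python3 st.py
```

```text
16.45 [0.5389 0.1285 0.1174] yaw 52.38 [ 1.3 -4.2  4.8] [-0.654 -0.456  0.268] 0.334 tau7 -0.099 -0.122
```

carry_out(
  offset=[
    [0,0,0],
    [0,0,0],
  ],
  twist=[-1.5,-1.2],
)

```text
clock: 16.7
tool_pos: [0.5389, 0.1285, 0.1174]
eef_rot: [0.642, 0.297, -0.297, -0.641]
contact_force: [1.0, -4.2, 5.0]
opening: 0.337
```

```bash
python3 st.py
```

```text
16.7 [0.5389 0.1285 0.1174] yaw 49.69 [ 1.  -4.2  5. ] [-0.758 -0.438  0.274] 0.337 tau7 -0.174 -0.159
```

The rise is about 0.13–0.15 N m, roughly 14 N per jaw, so I'm stopping there. Now releasing and lifting straight up.

carry_out(
  offset=[
    [0,0,0],
    [0,0,0],
    [0,0,0],
    [0,0,0],
  ],
  twist=[0,0,0,0],
  grip=0.06,
)

```text
clock: 17.2
tool_pos: [0.5384, 0.129, 0.1171]
eef_rot: [-0.641, -0.297, 0.298, 0.642]
contact_force: [-1.0, -0.1, 0.1]
opening: 0.683
```

carry_out(
  offset=[
    [0,0,0.01],
    [0,0,0.015],
    [0,0,0.02],
    [0,0,0.02],
    [0,0,0.02],
    [0,0,0.02],
    [0,0,0],
    [0,0,0],
  ],
  twist=[0,0,0,0,0,0,0,0],
)

```text
clock: 18.2
tool_pos: [0.5384, 0.1284, 0.2221]
eef_rot: [0.642, 0.297, -0.298, -0.641]
contact_force: [0.1, -0.2, -0.1]
opening: 0.681
```

```bash
python3 - <<'E'
from h import *
import st
p=snap('wrist','w6.png'); q=snap('scene','s6.png')
n=np.array([.5385,.1287,.139]);H=n+[0,0,.034];L=n+[0,0,.014]
u,v=proj(p,n)[0].astype(int);A=cv2.imread('pics/raw_w6.png')[v-50:v+80,u-50:u+50]
print('wrist nut/headbottom/headtop',(proj(p,[n,L,H])-[u-50,v-50])*4.4)
u,v=proj(q,n)[0].astype(int);B=cv2.imread('pics/raw_s6.png')[v-50:v+40,u-45:u+30]
print('scene',(proj(q,[n,L,H])-[u-45,v-50])*[4.8,6.356]+[440,0])
cv2.imwrite('pics/c6.png',np.hstack([cv2.resize(A,(440,572),interpolation=2),cv2.resize(B,(360,572),interpolation=2)]))
E
```

```text
18.2 [0.5384 0.1284 0.2221] yaw 49.76 [ 0.1 -0.2 -0.1] [-0.018 -0.116 -0.014] 0.681 tau7 0.003 -0.021
wrist nut/headbottom/headtop [[220.60438477 221.67003051]
 [220.83623874 248.31368813]
 [221.21756713 292.15244657]]
scene [[660.63107758 322.96292322]
 [664.78551384 284.42594752]
 [670.89713013 227.69935182]]
```

View pics/c6.png

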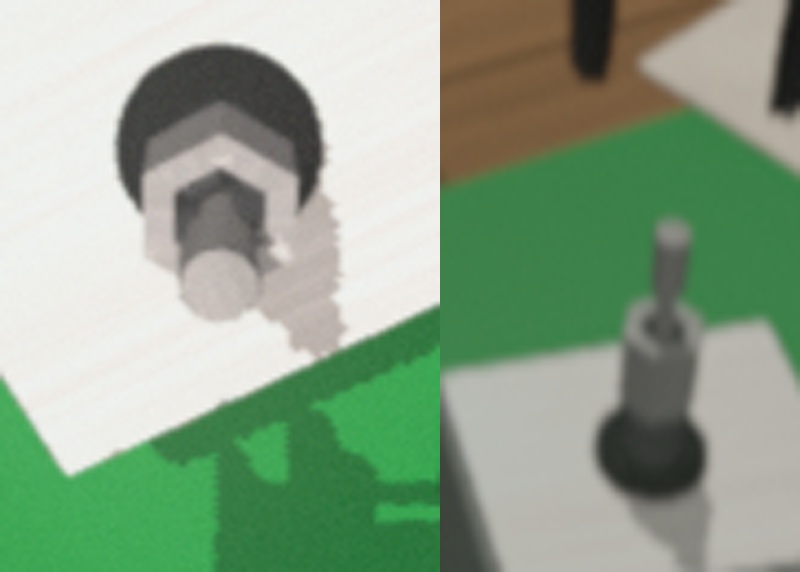

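The bit now stands upright in the collet. In the scene crop its head top is at (673,230), against (671,228) predicted for fully home. The gripper is clear, so I'm handing in.

```bash
python3 -c "
from plant import job;print(job.finish_job())"
```

```text
the job is handed in; nothing more can be done
None
```

The straight bit is in the grinder's collet with the nut tightened, and I handed the job in at about 18 s of the 61 s allowed.

- **Bit:** I took it from the middle hole of the block and lowered it into the collet. It met the floor at the expected depth (TCP at 0.1446 m), and I pressed it home with about 9 N before releasing it.
- **Nut:** After release, the bit leaned up to about 8° in the loose bore. I gripped the nut on a pair of flats across the lean, so the fingers would clear the bit's head. I then turned it about 66° clockwise in one grip.
- **Grip torque:** The torque began to rise after about 0.95 rad. I stopped at a rise of about 0.13 N m by the wrist moment, or roughly 13 N per jaw.
- **Disagreement:** My last joint-7 torque reading suggested a larger rise, about 0.2 N m, still below the 0.28 limit. Until then it had agreed with the wrist moment.
- **Last checks:** The final pictures show the bit upright, with its head top in the scene view within about 1 mm of the height for a fully home bit. The wrist view put the head top about 1 mm off the prediction sideways, within calibration error. The gripper was open, above the bit and touching nothing.
- **Not checked:** I did not touch the other bits, the jar or the glass, but I took no final picture of them.

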